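# Plug the purge filter into the gas manifold and tug-test it

## Task

Take the purge filter (the stem with the thick ribbed metal body) out of the white rack and push it into the open push-in coupling on the gas manifold, on past the resistance of the spring pawl until it is fully home against the stop. Then, still holding it, pull it gently upward until you feel the pawl catch, keep a light, steady pull of about 12 N on it for a second, and let go, leaving it upright in the coupling. Press and pull by feel and do not force it, and do not disturb the other things.

Things in the scene. Friction and masses are not known exactly. Their poses are not given: they have to be found in the camera images.
- filter_grip (a point): Centre of the purge filter's thick body, the part to grip: aluminium, 24 mm diameter, 40 mm long, with two thin dark rings and a brass cap 18 mm wide on top. It lies 80 mm above the nose. The filter is one of three stems standing in the rack; which hole varies. The other two lack it: a plain 14 mm rod, and one topped by a black 32 mm disc. z points up along the stem.
- filter_tip (a point): Centre of the filter's nose end (its lowest point), on its axis, 80 mm below filter_grip; z points up along the stem. In the rack it stands on the hole's floor, 12 mm above the table.
- filter: The purge filter as a whole: a straight, round, rigid stem, 111 mm long, about 0.14 kg, origin at the nose. From the nose up: blunt rounded nose 5.5 mm high; 14 mm diameter up to 10.5 mm; a ring groove 7.6 mm in diameter from 10.5 to 30 mm, its upper end rounded; 14 mm diameter from 35 to 60 mm; thick body from 60 to 100 mm; cap.
- coupling_mouth (a point): Centre of the mouth of the open push-in coupling (a grey round collar, 35 mm wide, on the manifold), 84 mm above the table, z up; the bore goes straight down, flared from 24 to 16 mm diameter over the first 4 mm, then 16 mm. Inside, unseen, a spring pawl in the side wall meets the nose 9 to 26 mm above the stop; passing it takes about 5 to 15 N. The collar is fixed: nothing to press or release.
- coupling_stop (a point): Centre of the hard stop at the bottom of the bore, 40 mm below the mouth: fully home, the nose is here. From there the filter lifts only 2 to 11 mm (it varies, unseen) until its groove catches solidly under the pawl; a sound tug is 10 to 15 N kept up there for a second, no more and no less. On the stop or caught, force rises by 10 N or more per mm. The coupling breaks above 50 N, pressing or pulling.
- manifold: Fixed aluminium gas manifold, 70 x 200 x 40 mm, origin at the centre of its underside, long axis y, z up. It carries two couplings, 100 mm apart: the open one at its y = -50 mm, and at y = +50 mm one closed by a fixed black cap that rises to 106 mm above the table.
- rack: Fixed white plastic rack, 60 x 230 x 60 mm, origin at the centre of its underside, long axis y, z up. Three upright holes 15.6 mm in diameter and 48 mm deep at its y = -75, 0 and +75 mm hold the three stems.
- probe: A bystander: plain steel rod standing in the rack, 14 mm diameter, 98 mm long, origin at its lower end. Leave it in the rack.
- blank: A bystander: steel stem with a black disc on top standing in the rack, 83 mm long, origin at its lower end. Leave it in the rack.
- cup0: A bystander: white plastic ring, 32 mm diameter, 22 mm high.
- cup1: A bystander: white plastic ring, 32 mm diameter, 22 mm high.
- cup2: A bystander: white plastic ring, 32 mm diameter, 22 mm high.
- holder: A bystander: steel ring, 48 mm diameter, 14 mm high.
- brush: A bystander: brush 160 mm long, lying.
- jar: A bystander: small amber jar, 56 mm diameter, 70 mm high.

How it is judged (in metres and radians):
On the way, in this order (a step that is already met when the one before it is completed fails the run):
1. the filter is pushed fully home: its nose within 1 mm of the stop in the open coupling (z of filter_tip in the frame of coupling_mouth below -0.039 m and horizontal distance between filter_tip and coupling_mouth below 0.004 m and angle between filter_tip's own z axis and vertical below 0.1 rad), for 0.1 s.
2. tug test: the filter is drawn up against the pawl and held there with 8 to 17 N, still locked in (z of filter_tip in the frame of coupling_mouth between -0.0387 and -0.0275 m and contact force between filter and pawl_c0 between 8 and 17 N and horizontal distance between filter_tip and coupling_mouth below 0.004 m), for 0.5 s.
At the end, for the whole second after the job is handed in: After being pushed to the stop and tug-tested, the purge filter stands released and at rest in the open coupling, its nose no more than 12.5 mm above the stop and within 4 mm of the bore's axis, leaning less than 0.1 rad (z of filter_tip in the frame of coupling_mouth below -0.0275 m and horizontal distance between filter_tip and coupling_mouth below 0.004 m and angle between filter_tip's own z axis and vertical below 0.1 rad and linear speed of filter below 0.02 m/s and contact force between the fingers and filter below 0.1 N); the robot touches nothing.
It fails at once if while held, the filter presses or pulls on the manifold and its coupling with more than 50 N ((contact force between filter and manifold above 50 N or contact force between filter and pawl_c0 above 50 N) and contact force between the fingers and filter above 1 N).
It fails at once if the robot presses on the manifold with more than 15 N (contact force between the arm and manifold above 15 N).
It fails at once if a bystander on the table is moved by more than 30 mm (distance of any of cup0, cup1, cup2, holder, brush, jar from where it was at the start of the episode above 0.03 m).
It fails at once if another stem in the rack is moved by more than 15 mm (distance of any of probe, blank from where it was at the start of the episode above 0.015 m).
It also fails if it takes over 72 s, if anything falls off the work surface, if the arm or the gripper's body presses on something with over 40 N, if the wrist force passes 120 N, or if a joint passes its speed limit or range.

## Robot

A 6-joint arm with a two-finger parallel gripper is mounted at the origin on the work surface. World frame = base frame: x ahead of the robot, y to its left, z up, the work surface at z = 0. Lengths are in m, angles in degrees, forces in N, time in s.
With the tool pointing down it reaches from about 0.4 to 0.825 m from the base axis. Payload 7 kg.
Tool frame: the origin (TCP) lies midway between the tips of the shut fingers; the grasp point (between the pads) lies r.grasp_offset behind it (r.grasp_offset is the distance from the TCP to the grasp point, in m); z points along the fingers, y is the direction in which the jaws open and shut (so a half turn about z gives the same grasp; the last joint's range is limited). The gripper opens to 88 mm and grips with 3 to 60 N. Pads are 19 mm wide; open, the fingers measure 130 mm over their backs; the gripper's body (78 mm by 193 mm) begins 47 mm behind the grasp point.
Start: joints at [-57.004, 20.546, 0.682, 0, -70.136, -16.507], TCP at [0.192, -0.647, 0.227] pointing down, gripper open.
Joint ranges: [-176.03, 176.03], [-82.01, 121.73], [-58.28, 71.71], [-173.87, 95.51], [-174.79, -0.11], [-173.66, 173.66]. Speed limits (degrees/s): [136.94, 136.94, 172.46, 180, 180, 180].

## Interface

Orientations are given as [roll, pitch, yaw] about the fixed x, y, z axes, in that order (R = Rz(yaw) Ry(pitch) Rx(roll)).
In Python, from plant import status, imaging, r gives the robot as it stands.
- The arm moves only by the tool apply_moves, never from a script. Its argument "moves" is a list of rows, each a list of 6 numbers: the shift along the tool's x, y, z in units of 200 mm (1.0 is 200 mm), then the turn, a rotation vector about the tool's x, y, z in units of 90 degrees (1.0 is 90 degrees). In form: [[tx, ty, tz, rx, ry, rz], ...]. A call has 1 to 12 rows; each row is the pose to reach, as a shift and turn from the pose measured when the call began, along the tool's axes at that moment; what a row does not reach only later rows make up. A row lasts 1/8 s, in which the tool goes at most 62.5 mm and 10.7 degrees, less where a joint would pass 70% of its speed; a pose out of reach is approached as far as the arm can. A call with a number of a shift or a turn outside -1 to 1 is refused whole. A call with a gripper value outside its range is refused whole. "hand" is the closure, from -1 (fully open) to 1 (shut), set as the call begins (left out, the last holds). The fingers move at their own pace and stop on an object; "grip_force" is the grip in N (left out, the last holds). Time passes only in rows, so rows that repeat a pose let the fingers close. It gives the time, the measured TCP pose, the force and the opening at its end, in the units of the state.
- status.get_state(): the state, without advancing time (a new reading comes with each control period).
- imaging.capture(name): name is "side" or "top"; returns (picture, depth): 480x640x3 uint8, blue, green, red; 480x640 float32, m along the optical axis (not along the pixel's ray), 0 where there is no reading.
- imaging.camera_info(name): a dict with "fx", "fy", "cx", "cy" (pixels), "k1" (the pictures are not rectified: a ray, as slopes to the right and down, at radius r is drawn at 1 + k1 r^2 times it, then the intrinsics apply), "T" (4x4, takes a point from camera to world coordinates). Camera axes: x right, y up, looking along -z (the intrinsics and any distortion apply to the point x, -y, -z); pixel columns grow to the right and rows downward; lengths in m; the calibration is good to about 2 mm. A picture is of the moment at which its call begins. camera_info takes no time and is no camera call.
- r.close_job(): hands the job in, once; it reports no verdict.
The state is a dict: "time_s": time; "joints": joint angles; "qd": joint speeds; "joint_torque": joint torques, N m; "tcp_pos": TCP position; "eef_rot": TCP orientation; "contact_force": force on the tool from outside, world axes, zero at the start; "moment": the same for the moment, N m; "gripper_width": finger opening in m.
Only numpy, scipy, OpenCV 4.12 (cv2) and the standard library are available. Lean on these libraries where they do the work, as an engineer would, in place of code of your own. Each camera call takes 0.05 s, during which the arm holds its last target.

## Working session

There is one attempt and no reset: what is moved stays moved. The work goes in short steps, Python scripts to look and compute and a tool call to move; the robot and the scene stay as the last step left them, time stands still between calls to the robot, and variables do not carry over. Pictures are saved under pics/ and viewed, and the job is handed in when it is done.

Besides the shell and the picture viewer there is one more tool, called after "Emit:" in YAML: its name, and indented under it one key for each argument. apply_moves: Moves the arm, as the interface text tells. Its arguments: {"type":"object","properties":{"moves":{"type":"array","items":{"type":"array","items":{"type":"number"}}},"hand":{"type":"number"},"grip_force":{"type":"number"}},"required":["moves"]}

```bash
mkdir -p pics; ls; cat > h.py <<'E'
import numpy as np,cv2
from plant import status,imaging,r
def snap(n,tag):
    p,d=imaging.capture(n); cv2.imwrite(f'pics/{tag}.png',p); np.save(f'pics/{tag}.npy',d); return p,d
def ray(n,u,v):
    c=imaging.camera_info(n); K=np.array([[c['fx'],0,c['cx']],[0,c['fy'],c['cy']],[0,0,1.]])
    q=cv2.undistortPoints(np.array([[[u,v]]],float),K,np.array([c['k1'],0,0,0.]))[0,0]
    T=np.array(c['T']); d=T[:3,:3]@np.array([q[0],-q[1],-1.]); return T[:3,3],d
def onz(n,u,v,z):
    o,d=ray(n,u,v); return o+d*(z-o[2])/d[2]
def dep(n,u,v,D):
    o,d=ray(n,u,v); return o+d*D
E
python3 - <<'E'
from h import *
for n in('top','side'):
    snap(n,n+'0'); print({k:(np.round(v,3).tolist()) for k,v in imaging.camera_info(n).items() if not isinstance(v,str)})
print(status.get_state(), r.grasp_offset)
E
```

```text
pics
{'fx': 478.557, 'fy': 478.557, 'cx': 318.034, 'cy': 243.941, 'k1': -0.016, 'T': [[-0.002, 0.997, -0.081, 0.5], [-1.0, -0.0, 0.023, -0.056], [0.023, 0.081, 0.996, 0.904], [0.0, 0.0, 0.0, 1.0]]}
{'fx': 539.415, 'fy': 539.415, 'cx': 317.17, 'cy': 240.155, 'k1': 0.037, 'T': [[-0.928, 0.252, -0.273, 0.269], [-0.371, -0.668, 0.645, 0.64], [-0.02, 0.7, 0.713, 0.837], [0.0, 0.0, 0.0, 1.0]]}
{'time_s': 0.1, 'joints': array([-5.70043769e+01,  2.05875323e+01,  6.40341572e-01, -1.64825075e-02,
       -7.01353045e+01, -1.65068687e+01]), 'qd': array([-0.00812733, -0.08975684,  0.02437683,  0.03647153,  0.0748243 ,
       -0.05110259]), 'joint_torque': array([-2.48663673e-03, -5.84164381e+01,  2.93748665e+01,  7.01536149e+00,
        1.01639368e-02, -7.06188030e-05]), 'tcp_pos': array([ 0.1914354 , -0.64684741,  0.22572806]), 'eef_rot': array([ 1.79916502e+02, -8.58448055e-03, -1.63516851e+02]), 'contact_force': array([ 0.05277396, -0.90214775,  0.02850364]), 'moment': array([-0.01756848, -0.00092767, -0.00631871]), 'gripper_width': 0.08769324018361858} 0.0188
```

View pics/top0.png

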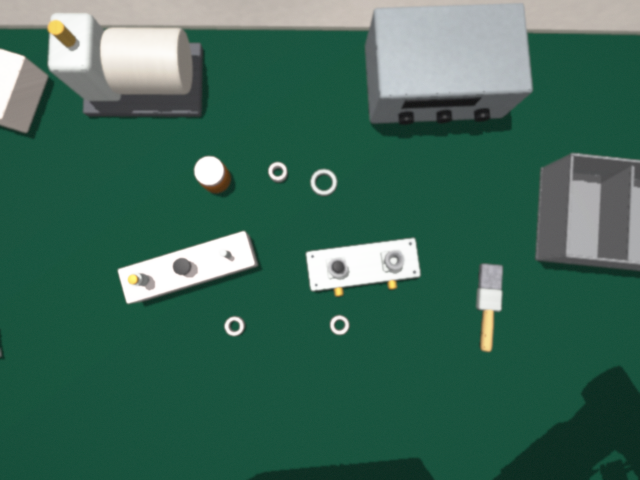

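View pics/side0.png

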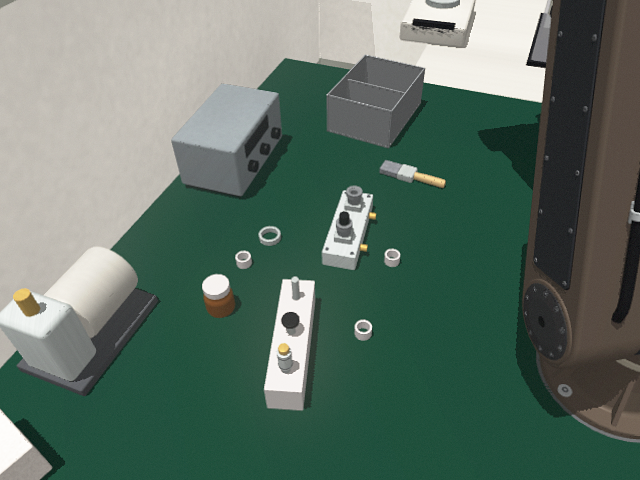

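The top view shows the brass-capped filter at about (134,280), the outermost hole of the rack. The open coupling is at about (394,261), and the capped one is at (338,268). Next I'll measure them.

```bash
python3 - <<'E'
from h import *
t=cv2.imread('pics/top0.png'); s=cv2.imread('pics/side0.png')
a=cv2.resize(t[225:315,110:265],None,fx=5,fy=5,interpolation=cv2.INTER_CUBIC)
b=cv2.resize(t[230:300,300:430],None,fx=6,fy=6,interpolation=cv2.INTER_CUBIC)
c=cv2.resize(s[270:410,255:325],None,fx=4,fy=4,interpolation=cv2.INTER_CUBIC)
d=cv2.resize(s[180:270,315:385],None,fx=6,fy=6,interpolation=cv2.INTER_CUBIC)
for n,i in zip('abcd',(a,b,c,d)): cv2.imwrite(f'pics/z{n}.png',i)
D=np.load('pics/top0.npy')
# rack / manifold outlines in top
m=(t.min(2)>150).astype(np.uint8)
n,l,st,ce=cv2.connectedComponentsWithStats(m)
for i in range(1,n):
    if st[i,4]>500:
        print(st[i],ce[i])
def outline(n_,im,seed,z,thr=140):
    m=(im.min(2)>thr).astype(np.uint8); 
    n,l=cv2.connectedComponents(m); k=l[seed[1],seed[0]]
    c=max(cv2.findContours((l==k).astype(np.uint8),0,cv2.CHAIN_APPROX_NONE)[0],key=cv2.contourArea)
    P=np.array([onz(n_,*p[0],z)[:2] for p in c],np.float32)
    return cv2.minAreaRect(P*1000)
for thr in(120,160,200):
  print(thr,'rack',outline('top',t,(205,260),.06,thr),'man',outline('top',t,(365,265),.04,thr))
# brass
for nm,im in(('top',t),('side',s)):
    h=cv2.cvtColor(im,cv2.COLOR_BGR2HSV); m=cv2.inRange(h,(15,120,120),(35,255,255))
    n,l,st,ce=cv2.connectedComponentsWithStats(m)
    for i in range(1,n):
        if st[i,4]>10: print(nm,st[i],ce[i].round(1), onz(nm,*ce[i],.123).round(4))
E
```

```text
[    0     0   640    97 28688] [359.53311489  31.59533603]
[ 100   27   81   58 4348] [140.0775069   55.16628335]
[   0   49   25   71 1012] [ 8.28853755 76.49110672]
[194 156  30  29 686] [208.55247813 170.17346939]
[ 567  164   33   95 2309] [582.90905154 219.03508012]
[628 180  12  83 751] [634.50199734 226.23968043]
[ 118  231  137   72 4413] [187.70088375 266.39972808]
[ 306  238  114   53 4084] [362.88418217 263.80093046]
[479 265  23  48 921] [490.39739414 288.56677524]
120 rack ((528.1263427734375, 155.0589599609375), (65.63985443115234, 235.3162078857422), 17.010950088500977) man ((533.9597778320312, -157.38409423828125), (72.60921478271484, 202.09083557128906), 7.293637275695801)
160 rack ((528.2826538085938, 155.44406127929688), (63.92823791503906, 233.53927612304688), 17.014019012451172) man ((533.7655029296875, -157.52322387695312), (70.70800018310547, 200.0920867919922), 7.3386006355285645)
200 rack ((528.3920288085938, 155.54364013671875), (62.146636962890625, 231.65921020507812), 17.016803741455078) man ((533.92431640625, -157.30136108398438), (69.28881072998047, 198.66094970703125), 7.337643146514893)
top [ 48  21  18  16 194] [56.  28.1] [0.9294 0.368  0.123 ]
top [129 276   9   8  61] [132.9 279.2] [0.5059 0.2251 0.123 ]
top [388 281   9   8  62] [391.8 284.4] [ 0.4967 -0.1948  0.123 ]
top [334 288   9   8  63] [338.2 291.4] [ 0.4856 -0.1071  0.123 ]
side [369 212   7   7  38] [372.  215.2] [ 0.4681 -0.107   0.123 ]
side [360 244   8   7  41] [363.2 246.9] [ 0.4571 -0.0203  0.123 ]
side [ 13 289  23  27 334] [ 23.9 301.3] [0.949  0.3006 0.123 ]
side [279 344  10  11  83] [283.1 348.7] [0.5042 0.231  0.123 ]
```

```bash
python3 -c "
import cv2,numpy as np
i=[cv2.imread(f'pics/z{c}.png') for c in 'bd']
h=max(x.shape[0] for x in i)
i=[cv2.copyMakeBorder(x,0,h-x.shape[0],0,0,0) for x in i]
o=np.hstack(i);print(o.shape);cv2.imwrite('pics/zbd.png',cv2.resize(o,(800,int(o.shape[0]*800/o.shape[1]))))"
```

```text
(540, 1200, 3)
```

View pics/za.png

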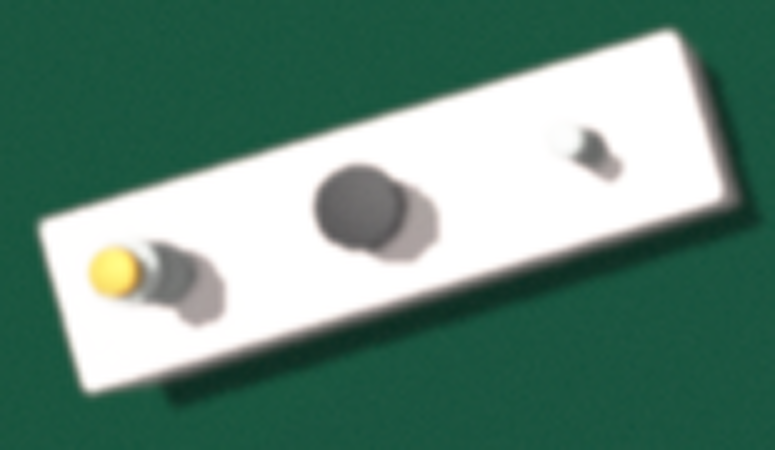

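View pics/zb.png

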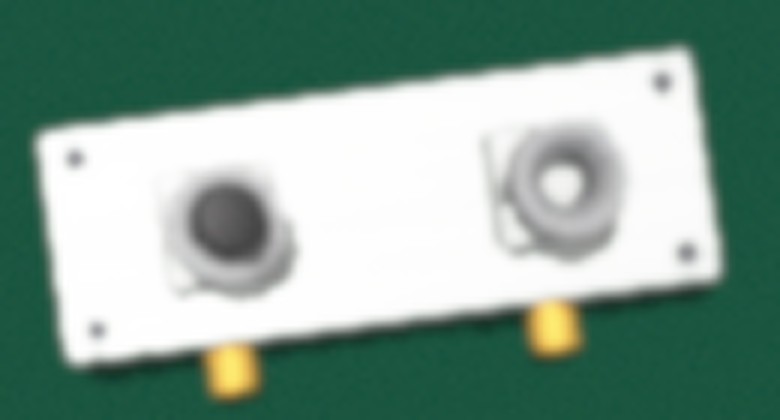

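View pics/zc.png

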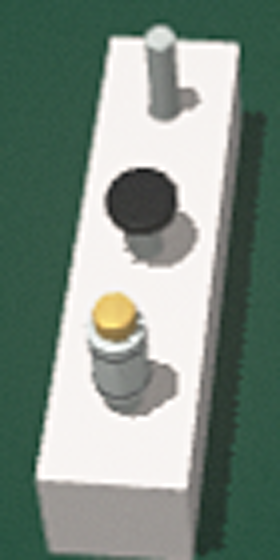

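View pics/zd.png

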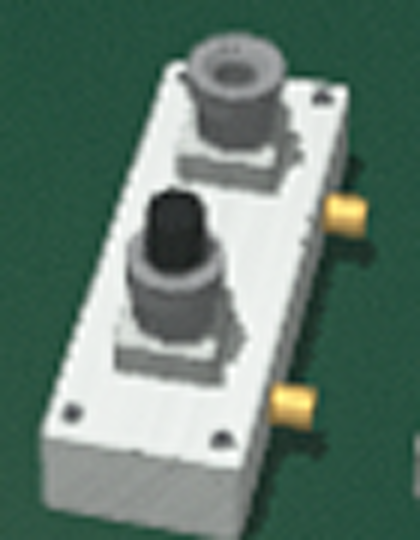

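```bash
cat >> h.py <<'E'
from scipy.spatial.transform import Rotation as Ro
def to(x,y,z,yaw):
    s=status.get_state(); R=Ro.from_euler('xyz',s['eef_rot'],degrees=True)
    t=R.inv().apply(np.array([x,y,z])-s['tcp_pos'])/.2
    G=Ro.from_euler('xyz',[180,0,yaw],degrees=True)
    w=np.degrees((R.inv()*G).as_rotvec())/90
    print('row',np.r_[t,w].round(4).tolist(),'F',s['contact_force'].round(2),'t',s['time_s'])
E
python3 - <<'E'
from h import *
print('mouth top',onz('top',394.5,259.2,.084),'side',onz('side',354.7,191,.084))
t=cv2.imread('pics/top0.png'); s=cv2.imread('pics/side0.png')
# predicted pixel -> compare brass cap ellipse; cap top centre estimates
print(onz('top',133,279.3,.123), onz('side',115/4+255-.4,305/4+270-.4,.123))
# capped coupling top z .106
print('cap',onz('top',230/6+300,218/6+230,.106),onz('side',176/6+315,195/6+180,.106))
to(.45,-.45,.24,-73)
E
```

```text
mouth top [ 0.53987842 -0.20707076  0.084     ] side [ 0.53681188 -0.20745811  0.084     ]
[0.50577157 0.22494313 0.123     ] [0.505928   0.22618269 0.123     ]
cap [ 0.52698025 -0.10869217  0.106     ] [ 0.52680416 -0.11303437  0.106     ]
row [-1.5189, 0.5771, -0.0707, 0.0008, 0.0007, -1.0057] F [ 0.05 -0.9   0.03] t 0.1
```

Emit:
apply_moves:
  moves:
    - [-0.3,0.15,0,0,0,-0.1]
    - [-0.6,0.3,0,0,0,-0.2]
    - [-0.9,0.5,-0.05,0,0,-0.3]
    - [-1,0.7,-0.07,0,0,-0.4]
    - [-1,0.9,-0.07,0,0,-0.5]
    - [-1,0.9,-0.07,0,0,-0.6]
    - [-1,0.9,-0.07,0,0,-0.7]
    - [-1,0.9,-0.07,0,0,-0.8]
    - [-1,0.9,-0.07,0,0,-0.9]
    - [-1,0.9,-0.07,0,0,-1]
    - [-1,0.9,-0.07,0,0,-1]
  hand: -1

```text
time_s: 1.48
tcp_pos: [0.332, -0.4173, 0.2397]
eef_rot: [180.0, 0.1, -73.6]
contact_force: [0.2, -0.5, 0.5]
gripper_width: 0.0876
```

```bash
python3 - <<'E'
from h import *
s=status.get_state();print(s['tcp_pos'],s['eef_rot'],s['joints'])
to(.5,-.2,.24,-73);to(.51,.0,.24,-73)
E
```

```text
[ 0.33199874 -0.41731946  0.23965998] [ 1.79973498e+02  1.16925405e-01 -7.35763700e+01] [-3.04622779e+01  6.73773742e+00 -1.58867688e+01 -6.55665341e-02
 -6.74789751e+01  4.69111031e+01]
row [-0.8048, -1.113, -0.0006, 0.0003, 0.0013, -0.0064] F [ 0.21 -0.49  0.53] t 1.475
row [-1.7498, -1.4437, 0.0012, 0.0003, 0.0013, -0.0064] F [ 0.21 -0.49  0.53] t 1.475
```

Emit:
apply_moves:
  moves:
    - [-0.25,-0.25,0,0,0,0]
    - [-0.5,-0.5,0,0,0,0]
    - [-0.75,-0.75,0,0,0,0]
    - [-1,-1,0,0,0,0]
    - [-1,-1,0,0,0,0]
    - [-1,-1,0,0,0,0]

```text
time_s: 2.22
tcp_pos: [0.4682, -0.167, 0.2398]
eef_rot: [180.0, 0.1, -73.6]
contact_force: [0.1, -0.5, -0.6]
gripper_width: 0.0878
```

```bash
python3 - <<'E'
from h import *
to(.506,.226,.18,-73)
E
```

```text
row [-1.8313, -0.7359, 0.3028, 0.0003, 0.0014, -0.0068] F [ 0.11 -0.45 -0.6 ] t 2.225
```

Emit:
apply_moves:
  moves:
    - [-0.25,-0.1,0,0,0,0]
    - [-0.5,-0.2,0,0,0,0]
    - [-0.75,-0.3,0,0,0,0]
    - [-1,-0.4,0,0,0,0]
    - [-1,-0.4,0,0,0,0]
    - [-1,-0.4,0,0,0,0]

```text
time_s: 2.98
tcp_pos: [0.4882, 0.047, 0.24]
eef_rot: [179.9, 0.1, -73.7]
contact_force: [0.1, -0.2, -0.1]
gripper_width: 0.0878
```

```bash
python3 - <<'E'
from h import *
to(.506,.226,.18,-73)
E
```

```text
row [-0.8335, -0.3368, 0.3015, 0.0007, 0.0013, -0.0077] F [ 0.13 -0.19 -0.05] t 2.975
```

Emit:
apply_moves:
  moves:
    - [-0.25,-0.1,0,0,0,-0.0077]
    - [-0.5,-0.2,0,0.0007,0.0013,-0.0077]
    - [-0.75,-0.3,0,0.0007,0.0013,-0.0077]
    - [-0.8335,-0.337,0,0.0007,0.0013,-0.0077]
    - [-0.8335,-0.337,0.1,0.0007,0.0013,-0.0077]
    - [-0.8335,-0.337,0.25,0.0007,0.0013,-0.0077]
    - [-0.8335,-0.337,0.25,0.0007,0.0013,-0.0077]
    - [-0.8335,-0.337,0.25,0.0007,0.0013,-0.0077]

```text
time_s: 3.98
tcp_pos: [0.5068, 0.2252, 0.1914]
eef_rot: [-179.9, -0.0, -73.1]
contact_force: [0.4, -0.5, -0.2]
gripper_width: 0.0874
```

```bash
python3 - <<'E'
from h import *
s=status.get_state();print(s['joints'])
to(.506,.226,.0735,-73)
p,d=snap('side','s1')
cv2.imwrite('pics/s1z.png',cv2.resize(p[180:420,200:400],None,fx=2.5,fy=2.5))
E
```

```text
[ 4.42104776e+01  1.07438081e+01 -1.76558012e+01  3.41306233e-02
 -6.15553568e+01 -2.73147397e+01]
row [-0.0052, 0.0033, 0.5896, -0.0006, -0.0001, -0.001] F [ 0.43 -0.47 -0.23] t 3.975
```

View pics/s1z.png

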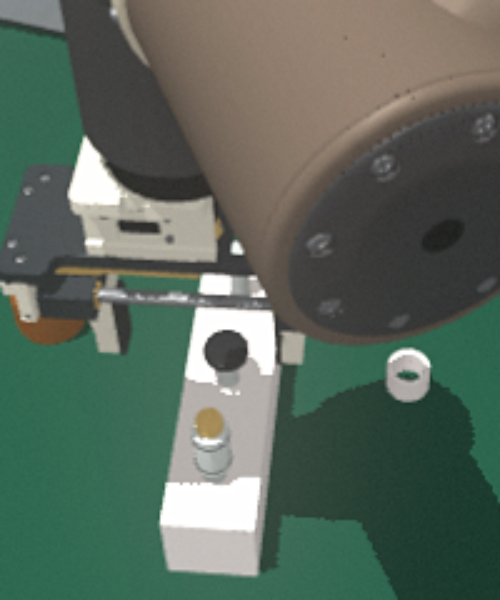

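```bash
python3 - <<'E'
from h import *
for u,v in((122,352),(292,362),(207,357)): print(onz('side',200+u/2.5,180+v/2.5,.1914).round(4))
E
```

```text
[0.5484 0.2446 0.1914]
[0.4526 0.2156 0.1914]
[0.5003 0.23   0.1914]
```

Emit:
apply_moves:
  moves:
    - [-0.005,0.003,0.12,0,0,0]
    - [-0.005,0.003,0.24,0,0,0]
    - [-0.005,0.003,0.36,0,0,0]
    - [-0.005,0.003,0.46,0,0,0]
    - [-0.005,0.003,0.54,0,0,0]
    - [-0.005,0.003,0.58,0,0,0]
    - [-0.005,0.003,0.589,0,0,0]
    - [-0.005,0.003,0.589,0,0,0]
    - [-0.005,0.003,0.589,0,0,0]

```text
time_s: 5.15
tcp_pos: [0.5066, 0.2267, 0.0746]
eef_rot: [-179.8, 0.0, -73.1]
contact_force: [0.2, -0.5, 0.8]
gripper_width: 0.0876
```

```bash
python3 - <<'E'
from h import *
to(.506,.226,.0735,-73)
p,d=snap('side','s2')
cv2.imwrite('pics/s2z.png',cv2.resize(p[260:420,200:400],None,fx=4,fy=3.75))
E
```

```text
row [0.0027, 0.004, 0.0053, -0.0018, 0.0005, -0.0007] F [ 0.18 -0.52  0.83] t 5.15
```

View pics/s2z.png

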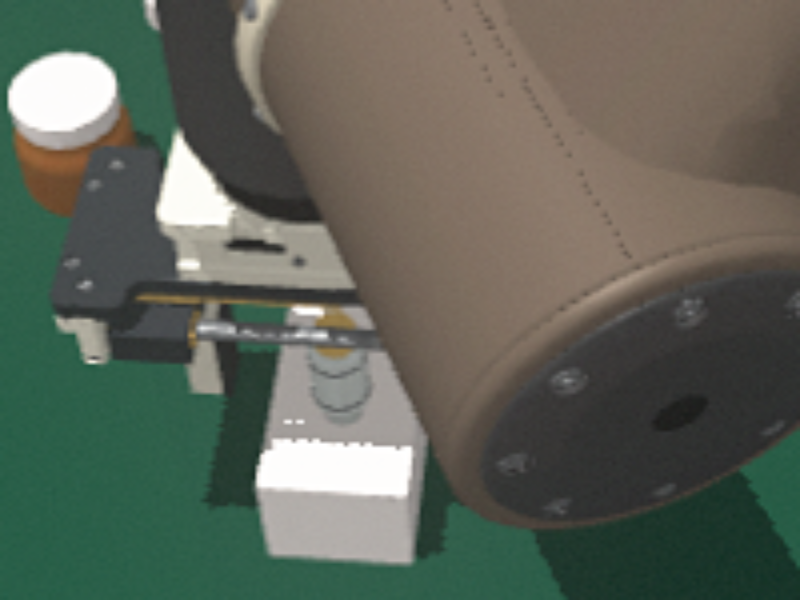

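Emit:
apply_moves:
  moves:
    - [0,0,0,0,0,0]
    - [0,0,0,0,0,0]
    - [0,0,0,0,0,0]
    - [0,0,0,0,0,0]
    - [0,0,0,0,0,0]
    - [0,0,0,0,0,0]
    - [0,0,0,0,0,0]
    - [0,0,0,0,0,0]
  hand: 1
  grip_force: 15

```text
time_s: 6.2
tcp_pos: [0.5065, 0.2267, 0.0745]
eef_rot: [-179.8, 0.0, -73.1]
contact_force: [0.7, -0.6, 1.0]
gripper_width: 0.0239
```

```bash
python3 - <<'E'
from h import *
s=status.get_state();print(s)
to(.506,.226,.0735,-73)
E
```

```text
{'time_s': 6.2, 'joints': array([ 4.43537385e+01,  1.77577647e+01, -2.57765727e+01,  4.42604224e-02,
       -4.63129012e+01, -2.74470409e+01]), 'qd': array([-0.0002929 ,  0.11748319, -0.06087201,  0.02892506,  0.0877458 ,
        0.04235377]), 'joint_torque': array([ 6.76601085e-04, -4.77646744e+01,  2.26112491e+01,  5.40436372e+00,
       -7.71734223e-03,  4.27737659e-04]), 'tcp_pos': array([0.50654249, 0.2267095 , 0.07448161]), 'eef_rot': array([-1.79849651e+02,  4.19327898e-02, -7.30627185e+01]), 'contact_force': array([ 0.73543357, -0.62151767,  0.97750549]), 'moment': array([0.01294984, 0.12155469, 0.02164897]), 'gripper_width': 0.023854493764468385}
row [0.0026, 0.0036, 0.0049, -0.0017, 0.0005, -0.0007] F [ 0.74 -0.62  0.98] t 6.2
```

Emit:
apply_moves:
  moves:
    - [0,0,0,0,0,0]
    - [0,0,0,0,0,0]
    - [0,0,-0.03,0,0,0]
    - [0,0,-0.08,0,0,0]
    - [0,0,-0.15,0,0,0]
    - [0,0,-0.25,0,0,0]
    - [0,0,-0.36,0,0,0]
    - [0,0,-0.48,0,0,0]
    - [0,0,-0.6,0,0,0]
    - [0,0,-0.69,0,0,0]
    - [0,0,-0.69,0,0,0]
    - [0,0,-0.69,0,0,0]
  hand: 1
  grip_force: 45

```text
time_s: 7.7
tcp_pos: [0.5058, 0.2263, 0.2121]
eef_rot: [-179.9, 0.0, -73.1]
contact_force: [-1.1, 0.4, -1.1]
gripper_width: 0.0233
```

```bash
python3 - <<'E'
from h import *
to(.539,-.207,.20,-82.7)
p,d=snap('side','s3')
cv2.imwrite('pics/s3z.png',cv2.resize(p[150:420,150:430],None,fx=2.2,fy=2.2))
E
```

```text
row [2.1209, 0.472, 0.0578, -0.0012, 0.0007, 0.107] F [-1.12  0.43 -1.1 ] t 7.7
```

View pics/s3z.png

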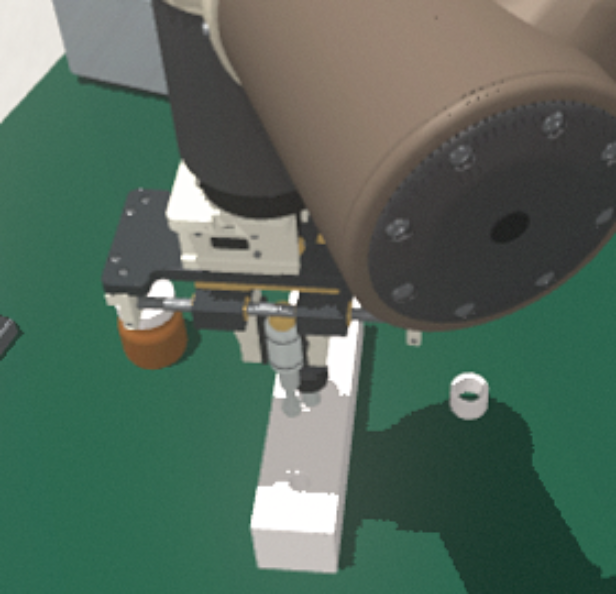

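Emit:
apply_moves:
  moves:
    - [0.08,0.02,0,0,0,0]
    - [0.25,0.06,0,0,0,0.01]
    - [0.45,0.1,0,0,0,0.02]
    - [0.65,0.14,0,0,0,0.03]
    - [0.85,0.19,0,0,0,0.04]
    - [0.98,0.22,0,0,0,0.05]
    - [1,0.22,0,0,0,0.05]
    - [1,0.22,0,0,0,0.05]

```text
time_s: 8.75
tcp_pos: [0.5216, 0.0216, 0.2112]
eef_rot: [-180.0, 0.0, -77.6]
contact_force: [-0.0, 0.8, -0.9]
gripper_width: 0.0231
```

Emit:
apply_moves:
  moves:
    - [0.08,0.02,0,0,0,0]
    - [0.25,0.04,0,0,0,0.01]
    - [0.45,0.06,0,0,0,0.02]
    - [0.65,0.09,0,0,0,0.03]
    - [0.8,0.12,0,0,0,0.04]
    - [0.9,0.14,0,0,0,0.05]
    - [0.9,0.14,0,0,0,0.05]
    - [0.9,0.14,0,0,0,0.05]

```text
time_s: 9.75
tcp_pos: [0.5328, -0.1599, 0.2109]
eef_rot: [-180.0, 0.0, -82.1]
contact_force: [-0.6, -0.2, -2.2]
gripper_width: 0.0232
```

```bash
python3 - <<'E'
from h import *
s=status.get_state();print(s['tcp_pos'],s['eef_rot'],s['joints'])
to(.539,-.207,.20,-82.7)
E
```

```text
[ 0.53277283 -0.1598703   0.21094315] [-1.79976627e+02  4.52011360e-02 -8.20893321e+01] [ 3.43343899e+00  1.00446010e+01 -1.57917434e+01 -5.21037554e-02
 -6.41438919e+01  4.49993467e+00]
row [0.2377, 0.0016, 0.0545, -0.0003, 0.0005, 0.0068] F [-0.65 -0.16 -2.21] t 9.75
```

Emit:
apply_moves:
  moves:
    - [0.08,0.001,0,0,0,0.003]
    - [0.18,0.001,0.05,0,0,0.006]
    - [0.238,0.001,0.12,0,0,0.007]
    - [0.238,0.001,0.2,0,0,0.007]
    - [0.238,0.001,0.255,0,0,0.007]
    - [0.238,0.001,0.255,0,0,0.007]
    - [0.238,0.001,0.255,0,0,0.007]
    - [0.238,0.001,0.255,0,0,0.007]

```text
time_s: 10.75
tcp_pos: [0.5396, -0.2068, 0.1606]
eef_rot: [-179.9, 0.0, -82.7]
contact_force: [-0.6, 0.1, -2.5]
gripper_width: 0.0236
```

```bash
python3 - <<'E'
from h import *
to(.539,-.207,.154,-82.7)
p,d=snap('side','s4')
cv2.imwrite('pics/s4z.png',cv2.resize(p[130:280,280:430],None,fx=4,fy=4,interpolation=cv2.INTER_CUBIC))
p,d=snap('top','t4')
cv2.imwrite('pics/t4z.png',cv2.resize(p[190:310,300:460],None,fx=4,fy=4,interpolation=cv2.INTER_CUBIC))
print(status.get_state()['contact_force'],status.get_state()['tcp_pos'])
E
```

```text
row [0.0006, 0.0031, 0.0329, -0.001, 0.0003, 0.0001] F [-0.59  0.1  -2.48] t 10.75
[ 0.01921377 -1.24827163 -0.7603965 ] [ 0.53947792 -0.20685797  0.16049273]
```

View pics/s4z.png

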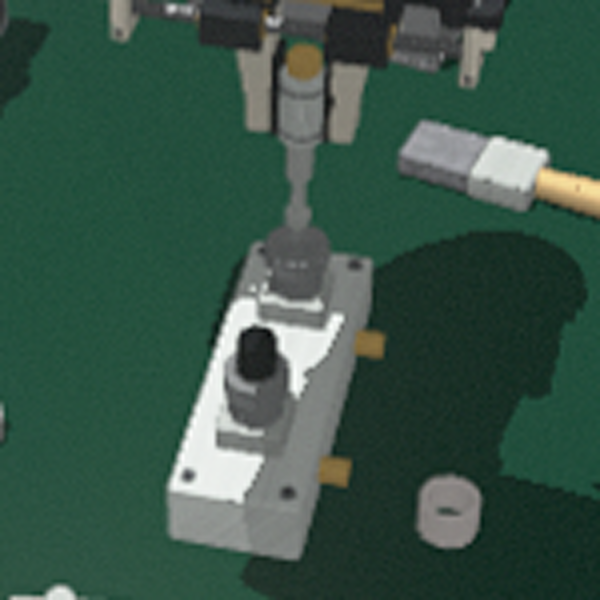

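View pics/t4z.png

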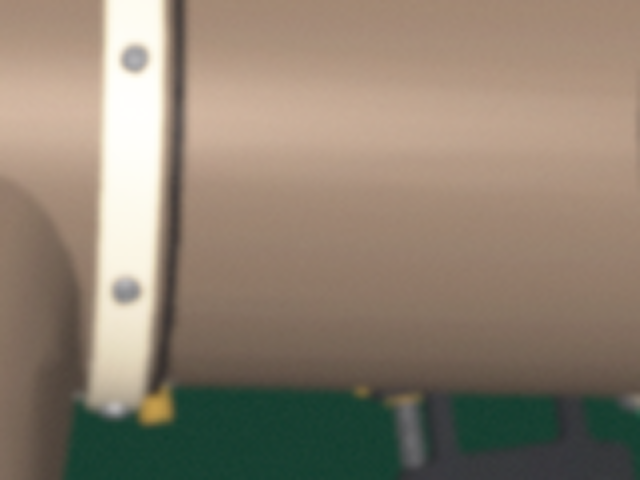

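```bash
python3 - <<'E'
from h import *
p=cv2.imread('pics/s4.png')
cv2.imwrite('pics/s4zz.png',cv2.resize(p[155:205,330:380],None,fx=12,fy=12,interpolation=cv2.INTER_CUBIC))
E
```

```text
(no output)
```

View pics/s4zz.png

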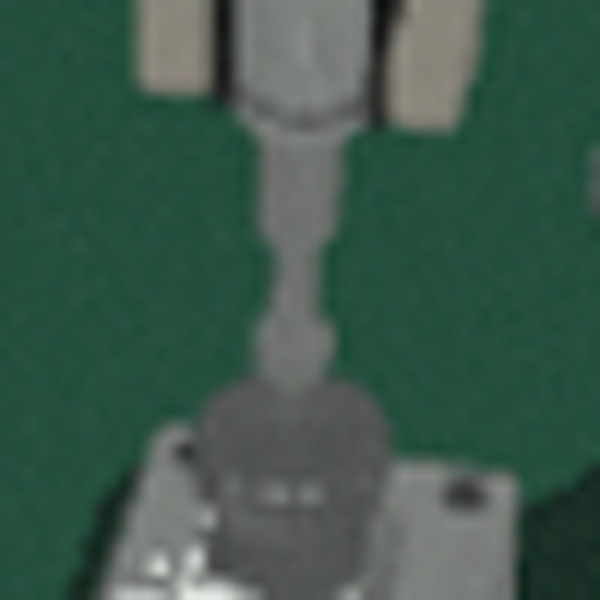

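Nose and mouth line up in the side view, at columns 294 and 296 of the zoom. I'll lower it by feel.

Emit:
apply_moves:
  moves:
    - [0,0.002,0.015,0,0,0]
    - [0,0.002,0.03,0,0,0]
    - [0,0.002,0.045,0,0,0]
    - [0,0.002,0.06,0,0,0]
    - [0,0.002,0.07,0,0,0]
    - [0,0.002,0.08,0,0,0]
    - [0,0.002,0.085,0,0,0]
    - [0,0.002,0.085,0,0,0]

```text
time_s: 11.85
tcp_pos: [0.539, -0.2069, 0.1434]
eef_rot: [-179.9, 0.0, -82.7]
contact_force: [-0.4, -0.2, -1.1]
gripper_width: 0.0232
```

Emit:
apply_moves:
  moves:
    - [0,0,0.008,0,0,0]
    - [0,0,0.016,0,0,0]
    - [0,0,0.024,0,0,0]
    - [0,0,0.03,0,0,0]
    - [0,0,0.03,0,0,0]

```text
time_s: 12.48
tcp_pos: [0.5391, -0.2069, 0.1374]
eef_rot: [-179.9, 0.0, -82.7]
contact_force: [0.8, -0.3, -0.2]
gripper_width: 0.0236
```

```bash
python3 - <<'E'
from h import *
for i in range(3):
  s=status.get_state();print(s['tcp_pos'].round(4),s['contact_force'].round(2),s['moment'].round(3))
E
```

```text
[ 0.5391 -0.2069  0.1374] [ 0.83 -0.3  -0.21] [-0.103  0.116  0.   ]
[ 0.5391 -0.2069  0.1374] [ 0.83 -0.3  -0.21] [-0.103  0.116  0.   ]
[ 0.5391 -0.2069  0.1374] [ 0.83 -0.3  -0.21] [-0.103  0.116  0.   ]
```

Emit:
apply_moves:
  moves:
    - [0,0,0.008,0,0,0]
    - [0,0,0.016,0,0,0]
    - [0,0,0.024,0,0,0]
    - [0,0,0.024,0,0,0]

```text
time_s: 12.98
tcp_pos: [0.5395, -0.2073, 0.1326]
eef_rot: [-179.9, -0.0, -82.7]
contact_force: [1.3, -3.3, -0.1]
gripper_width: 0.023
```

```bash
cat > st.py <<'E'
from h import *
s=status.get_state();print(s['tcp_pos'].round(4),s['contact_force'].round(2),s['moment'].round(3),s['eef_rot'].round(2))
E
python3 st.py
```

```text
[ 0.5395 -0.2073  0.1326] [ 1.35 -3.28 -0.12] [-1.477 -0.537 -0.039] [-179.89   -0.    -82.7 ]
```

Emit:
apply_moves:
  moves:
    - [0.004,-0.001,0.0,0,0,0]
    - [0.004,-0.001,0.004,0,0,0]
    - [0.004,-0.001,0.004,0,0,0]

```text
time_s: 13.35
tcp_pos: [0.5395, -0.2078, 0.1315]
eef_rot: [-179.9, 0.0, -82.7]
contact_force: [0.8, -1.6, -2.5]
gripper_width: 0.0235
```

```bash
python3 st.py
```

```text
[ 0.5395 -0.2078  0.1315] [ 0.79 -1.63 -2.48] [-0.362 -0.101  0.05 ] [-1.7993e+02  2.0000e-02 -8.2700e+01]
```

Emit:
apply_moves:
  moves:
    - [0.002,-0.001,0.005,0,0,0]
    - [0.002,-0.001,0.01,0,0,0]
    - [0.002,-0.001,0.015,0,0,0]
    - [0.002,-0.001,0.02,0,0,0]
    - [0.002,-0.001,0.02,0,0,0]

```text
time_s: 13.98
tcp_pos: [0.5396, -0.2082, 0.1273]
eef_rot: [-179.9, 0.0, -82.7]
contact_force: [0.4, 0.0, -1.4]
gripper_width: 0.0231
```

```bash
python3 st.py
```

```text
[ 0.5396 -0.2082  0.1273] [ 0.45  0.01 -1.36] [-0.034  0.126  0.016] [-1.7994e+02  3.0000e-02 -8.2700e+01]
```

Emit:
apply_moves:
  moves:
    - [0,0,0.005,0,0,0]
    - [0,0,0.01,0,0,0]
    - [0,0,0.015,0,0,0]
    - [0,0,0.02,0,0,0]
    - [0,0,0.02,0,0,0]

```text
time_s: 14.6
tcp_pos: [0.5396, -0.2081, 0.1232]
eef_rot: [-180.0, 0.0, -82.7]
contact_force: [-0.5, 0.5, -1.3]
gripper_width: 0.0231
```

```bash
python3 st.py
```

```text
[ 0.5396 -0.2081  0.1232] [-0.54  0.46 -1.29] [-0.016  0.096 -0.038] [-1.7995e+02  3.0000e-02 -8.2710e+01]
```

Emit:
apply_moves:
  moves:
    - [0,0,0.005,0,0,0]
    - [0,0,0.01,0,0,0]
    - [0,0,0.015,0,0,0]
    - [0,0,0.02,0,0,0]
    - [0,0,0.02,0,0,0]

```text
time_s: 15.22
tcp_pos: [0.5393, -0.2083, 0.1193]
eef_rot: [-180.0, 0.0, -82.7]
contact_force: [-3.6, -1.5, 2.9]
gripper_width: 0.0231
```

```bash
python3 st.py
```

```text
[ 0.5393 -0.2083  0.1193] [-3.62 -1.55  2.89] [-0.321  1.437  0.016] [-1.7998e+02  3.0000e-02 -8.2700e+01]
```

Emit:
apply_moves:
  moves:
    - [0,0,0.004,0,0,0]
    - [0,0,0.008,0,0,0]
    - [0,0,0.01,0,0,0]
    - [0,0,0.01,0,0,0]

```text
time_s: 15.72
tcp_pos: [0.5391, -0.2083, 0.1167]
eef_rot: [180.0, 0.0, -82.7]
contact_force: [-1.0, -2.1, -1.8]
gripper_width: 0.0233
```

```bash
python3 st.py
```

```text
[ 0.5391 -0.2083  0.1167] [-0.97 -2.06 -1.8 ] [-0.69   0.651 -0.004] [ 1.7999e+02  4.0000e-02 -8.2720e+01]
```

Emit:
apply_moves:
  moves:
    - [0,0,0.005,0,0,0]
    - [0,0,0.01,0,0,0]
    - [0,0,0.015,0,0,0]
    - [0,0,0.02,0,0,0]
    - [0,0,0.02,0,0,0]

```text
time_s: 16.35
tcp_pos: [0.5391, -0.2083, 0.1125]
eef_rot: [180.0, 0.0, -82.7]
contact_force: [-1.5, -1.8, 1.1]
gripper_width: 0.0232
```

```bash
python3 st.py
```

```text
[ 0.5391 -0.2083  0.1125] [-1.52 -1.81  1.15] [-0.763  0.823 -0.02 ] [ 1.7999e+02  4.0000e-02 -8.2720e+01]
```

Emit:
apply_moves:
  moves:
    - [0.001,0.001,0.005,0,0,0]
    - [0.001,0.001,0.01,0,0,0]
    - [0.001,0.001,0.015,0,0,0]
    - [0.001,0.001,0.015,0,0,0]

```text
time_s: 16.85
tcp_pos: [0.5391, -0.2083, 0.1093]
eef_rot: [-180.0, 0.0, -82.7]
contact_force: [0.2, -0.3, -2.2]
gripper_width: 0.0232
```

```bash
python3 st.py
```

```text
[ 0.5391 -0.2083  0.1093] [ 0.21 -0.33 -2.25] [-0.037 -0.071 -0.052] [-1.800e+02  5.000e-02 -8.272e+01]
```

Emit:
apply_moves:
  moves:
    - [0,0,0.004,0,0,0]
    - [0,0,0.008,0,0,0]
    - [0,0,0.01,0,0,0]
    - [0,0,0.01,0,0,0]

```text
time_s: 17.35
tcp_pos: [0.5391, -0.2083, 0.1073]
eef_rot: [-180.0, 0.0, -82.7]
contact_force: [0.2, 0.0, -1.6]
gripper_width: 0.0234
```

Emit:
apply_moves:
  moves:
    - [0,0,0.0025,0,0,0]
    - [0,0,0.0025,0,0,0]

```text
time_s: 17.6
tcp_pos: [0.5392, -0.2083, 0.1068]
eef_rot: [-180.0, 0.0, -82.7]
contact_force: [-0.3, 0.0, -1.5]
gripper_width: 0.0231
```

Emit:
apply_moves:
  moves:
    - [0,0,0.0025,0,0,0]
    - [0,0,0.0025,0,0,0]

```text
time_s: 17.85
tcp_pos: [0.5392, -0.2083, 0.1065]
eef_rot: [-180.0, 0.0, -82.7]
contact_force: [-0.6, 0.1, 0.7]
gripper_width: 0.0237
```

Emit:
apply_moves:
  moves:
    - [0,0,0.0025,0,0,0]
    - [0,0,0.0025,0,0,0]

```text
time_s: 18.1
tcp_pos: [0.5393, -0.2084, 0.1064]
eef_rot: [-180.0, 0.0, -82.7]
contact_force: [-2.4, 0.4, 4.0]
gripper_width: 0.0233
```

Emit:
apply_moves:
  moves:
    - [0,0,0.005,0,0,0]
    - [0,0,0.005,0,0,0]

```text
time_s: 18.35
tcp_pos: [0.5394, -0.2086, 0.1063]
eef_rot: [-179.9, 0.0, -82.7]
contact_force: [-3.2, 1.2, 8.2]
gripper_width: 0.023
```

```bash
python3 st.py
```

```text
[ 0.5394 -0.2086  0.1063] [-3.23  1.19  8.16] [0.551 1.336 0.026] [-179.94    0.    -82.69]
```

Emit:
apply_moves:
  moves:
    - [0,0,0.007,0,0,0]
    - [0,0,0.007,0,0,0]
    - [0,0,0.007,0,0,0]

```text
time_s: 18.73
tcp_pos: [0.5395, -0.2087, 0.1062]
eef_rot: [-179.9, -0.0, -82.7]
contact_force: [-4.6, 1.4, 12.7]
gripper_width: 0.0236
```

```bash
python3 st.py
```

```text
[ 0.5395 -0.2087  0.1062] [-4.57  1.44 12.7 ] [9.420e-01 1.899e+00 1.000e-03] [-1.7991e+02 -3.0000e-02 -8.2660e+01]
```

Solid at the predicted height: about 14 N net and no further travel. Now I'll lift gently in small steps.

Emit:
apply_moves:
  moves:
    - [0,0,-0.003,0,0,0]
    - [0,0,-0.006,0,0,0]
    - [0,0,-0.009,0,0,0]
    - [0,0,-0.009,0,0,0]

```text
time_s: 19.23
tcp_pos: [0.5394, -0.2087, 0.1077]
eef_rot: [-179.9, -0.0, -82.7]
contact_force: [0.6, -0.2, -0.9]
gripper_width: 0.0233
```

```bash
python3 st.py
```

```text
[ 0.5394 -0.2087  0.1077] [ 0.57 -0.21 -0.9 ] [ 0.016  0.108 -0.021] [-1.7993e+02 -2.0000e-02 -8.2660e+01]
```

Emit:
apply_moves:
  moves:
    - [0,0,-0.0025,0,0,0]
    - [0,0,-0.005,0,0,0]
    - [0,0,-0.005,0,0,0]

```text
time_s: 19.6
tcp_pos: [0.5395, -0.2087, 0.1088]
eef_rot: [-179.9, -0.0, -82.7]
contact_force: [0.1, 0.3, -0.2]
gripper_width: 0.0233
```

Emit:
apply_moves:
  moves:
    - [0,0,-0.0025,0,0,0]
    - [0,0,-0.005,0,0,0]
    - [0,0,-0.005,0,0,0]

```text
time_s: 19.98
tcp_pos: [0.5395, -0.2087, 0.1098]
eef_rot: [-179.9, -0.0, -82.7]
contact_force: [-0.5, -0.5, -1.0]
gripper_width: 0.0234
```

```bash
python3 st.py
```

```text
[ 0.5395 -0.2087  0.1098] [-0.54 -0.47 -1.  ] [ 0.033  0.108 -0.033] [-1.7992e+02 -2.0000e-02 -8.2670e+01]
```

Emit:
apply_moves:
  moves:
    - [0,0,-0.0025,0,0,0]
    - [0,0,-0.005,0,0,0]
    - [0,0,-0.005,0,0,0]

```text
time_s: 20.35
tcp_pos: [0.5396, -0.2087, 0.111]
eef_rot: [-179.9, -0.0, -82.7]
contact_force: [-0.2, 0.0, -1.1]
gripper_width: 0.0231
```

Emit:
apply_moves:
  moves:
    - [0,0,-0.0025,0,0,0]
    - [0,0,-0.005,0,0,0]
    - [0,0,-0.005,0,0,0]

```text
time_s: 20.72
tcp_pos: [0.5394, -0.2086, 0.1115]
eef_rot: [-179.9, -0.0, -82.7]
contact_force: [0.5, 0.2, -5.6]
gripper_width: 0.0235
```

Emit:
apply_moves:
  moves:
    - [0,0,-0.004,0,0,0]
    - [0,0,-0.0055,0,0,0]
    - [0,0,-0.006,0,0,0]

```text
time_s: 21.1
tcp_pos: [0.5392, -0.2085, 0.1121]
eef_rot: [-180.0, 0.0, -82.7]
contact_force: [3.9, -0.4, -13.1]
gripper_width: 0.0235
```

```bash
python3 st.py
```

```text
[ 0.5392 -0.2085  0.1121] [  3.94  -0.36 -13.13] [-0.449 -1.171 -0.023] [-1.7997e+02  1.0000e-02 -8.2680e+01]
```

Emit:
apply_moves:
  moves:
    - [0,0,-0.003,0,0,0]
    - [0,0,-0.003,0,0,0]

```text
time_s: 21.35
tcp_pos: [0.5391, -0.2084, 0.1122]
eef_rot: [-180.0, 0.0, -82.7]
contact_force: [3.6, -1.4, -14.1]
gripper_width: 0.0231
```

```bash
python3 st.py
```

```text
[ 0.5391 -0.2084  0.1122] [  3.59  -1.39 -14.11] [-0.625 -1.454 -0.018] [-1.7999e+02  3.0000e-02 -8.2700e+01]
```

Emit:
apply_moves:
  moves:
    - [0,0,-0.0023,0,0,0]
    - [0,0,-0.0023,0,0,0]
    - [0,0,-0.0023,0,0,0]
    - [0,0,-0.0023,0,0,0]

```text
time_s: 21.85
tcp_pos: [0.539, -0.2083, 0.1125]
eef_rot: [180.0, 0.0, -82.7]
contact_force: [3.5, -2.9, -17.3]
gripper_width: 0.0232
```

```bash
python3 st.py
```

```text
[ 0.539  -0.2083  0.1125] [  3.52  -2.86 -17.29] [-0.729 -1.753 -0.061] [ 1.80e+02  4.00e-02 -8.27e+01]
```

Emit:
apply_moves:
  moves:
    - [0,0,0.001,0,0,0]
    - [0,0,0.001,0,0,0]

```text
time_s: 22.1
tcp_pos: [0.539, -0.2084, 0.1124]
eef_rot: [-180.0, 0.0, -82.7]
contact_force: [3.6, -0.8, -17.1]
gripper_width: 0.0233
```

```bash
python3 st.py
```

```text
[ 0.539  -0.2084  0.1124] [  3.65  -0.84 -17.06] [-0.729 -1.622 -0.006] [-1.80e+02  3.00e-02 -8.27e+01]
```

Emit:
apply_moves:
  moves:
    - [0,0,0.0015,0,0,0]
    - [0,0,0.0015,0,0,0]

```text
time_s: 22.35
tcp_pos: [0.5391, -0.2084, 0.1123]
eef_rot: [-180.0, 0.0, -82.7]
contact_force: [4.6, -0.9, -13.9]
gripper_width: 0.0236
```

```bash
python3 st.py
```

```text
[ 0.5391 -0.2084  0.1123] [  4.56  -0.85 -13.88] [-0.638 -1.447 -0.046] [-1.7999e+02  3.0000e-02 -8.2700e+01]
```

Emit:
apply_moves:
  moves:
    - [0,0,0,0,0,0]
    - [0,0,0,0,0,0]
    - [0,0,0,0,0,0]

```text
time_s: 22.72
tcp_pos: [0.539, -0.2084, 0.1123]
eef_rot: [-180.0, 0.0, -82.7]
contact_force: [3.7, -0.9, -14.8]
gripper_width: 0.0234
```

```bash
python3 st.py
```

```text
[ 0.539  -0.2084  0.1123] [  3.75  -0.87 -14.79] [-0.634 -1.448 -0.067] [-1.7999e+02  3.0000e-02 -8.2700e+01]
```

Emit:
apply_moves:
  moves:
    - [0,0,0.0004,0,0,0]
    - [0,0,0.0004,0,0,0]
    - [0,0,0.0004,0,0,0]
    - [0,0,0.0004,0,0,0]

```text
time_s: 23.22
tcp_pos: [0.5391, -0.2084, 0.1122]
eef_rot: [-180.0, 0.0, -82.7]
contact_force: [4.6, -1.6, -14.7]
gripper_width: 0.023
```

Emit:
apply_moves:
  moves:
    - [0,0,0,0,0,0]
    - [0,0,0,0,0,0]
    - [0,0,0,0,0,0]
    - [0,0,0,0,0,0]

```text
time_s: 23.72
tcp_pos: [0.5391, -0.2084, 0.1122]
eef_rot: [-180.0, 0.0, -82.7]
contact_force: [3.6, -1.5, -13.6]
gripper_width: 0.023
```

Emit:
apply_moves:
  moves:
    - [0,0,0,0,0,0]
    - [0,0,0,0,0,0]
    - [0,0,0,0,0,0]
    - [0,0,0,0,0,0]

```text
time_s: 24.22
tcp_pos: [0.5391, -0.2084, 0.1123]
eef_rot: [-180.0, 0.0, -82.7]
contact_force: [3.6, -1.0, -14.3]
gripper_width: 0.023
```

Emit:
apply_moves:
  moves:
    - [0,0,0.0015,0,0,0]
    - [0,0,0.0015,0,0,0]
    - [0,0,0.0015,0,0,0]

```text
time_s: 24.6
tcp_pos: [0.5391, -0.2085, 0.1121]
eef_rot: [-180.0, 0.0, -82.7]
contact_force: [2.8, -1.7, -12.4]
gripper_width: 0.0236
```

Emit:
apply_moves:
  moves:
    - [0,0,0,0,0,0]
    - [0,0,0,0,0,0]
    - [0,0,0,0,0,0]
    - [0,0,0,0,0,0]
    - [0,0,0,0,0,0]

```text
time_s: 25.22
tcp_pos: [0.5391, -0.2085, 0.1121]
eef_rot: [-180.0, 0.0, -82.7]
contact_force: [2.8, -1.9, -12.5]
gripper_width: 0.0234
```

Emit:
apply_moves:
  moves:
    - [0,0,0,0,0,0]
    - [0,0,0,0,0,0]
    - [0,0,0,0,0,0]
    - [0,0,0,0,0,0]
    - [0,0,0,0,0,0]

```text
time_s: 25.85
tcp_pos: [0.5391, -0.2085, 0.1121]
eef_rot: [-180.0, 0.0, -82.7]
contact_force: [2.5, -0.9, -12.9]
gripper_width: 0.0231
```

```bash
python3 st.py
```

```text
[ 0.5391 -0.2085  0.1121] [  2.54  -0.91 -12.85] [-0.604 -1.117  0.014] [-1.7998e+02  2.0000e-02 -8.2690e+01]
```

Held at about 11–13 N net for well over a second. I'll lower it gently and release.

Emit:
apply_moves:
  moves:
    - [0,0,0.004,0,0,0]
    - [0,0,0.009,0,0,0]
    - [0,0,0.014,0,0,0]
    - [0,0,0.019,0,0,0]
    - [0,0,0.023,0,0,0]
    - [0,0,0.023,0,0,0]

```text
time_s: 26.6
tcp_pos: [0.5391, -0.2085, 0.1075]
eef_rot: [-180.0, 0.0, -82.7]
contact_force: [0.8, 0.1, -2.1]
gripper_width: 0.0234
```

```bash
python3 st.py
```

```text
[ 0.5391 -0.2085  0.1075] [ 0.81  0.11 -2.15] [-0.004  0.137  0.059] [-1.7998e+02  2.0000e-02 -8.2690e+01]
```

Emit:
apply_moves:
  moves:
    - [0,0,0,0,0,0]
    - [0,0,0,0,0,0]
    - [0,0,0,0,0,0]
    - [0,0,0,0,0,0]
    - [0,0,0,0,0,0]
    - [0,0,0,0,0,0]
    - [0,0,0,0,0,0]
    - [0,0,0,0,0,0]
  hand: -1

```text
time_s: 27.6
tcp_pos: [0.5391, -0.2085, 0.1075]
eef_rot: [-180.0, 0.0, -82.7]
contact_force: [0.6, -0.6, -0.2]
gripper_width: 0.0871
```

Emit:
apply_moves:
  moves:
    - [0,0,-0.05,0,0,0]
    - [0,0,-0.12,0,0,0]
    - [0,0,-0.22,0,0,0]
    - [0,0,-0.34,0,0,0]
    - [0,0,-0.46,0,0,0]
    - [0,0,-0.58,0,0,0]
    - [0,0,-0.65,0,0,0]
    - [0,0,-0.65,0,0,0]
    - [0,0,-0.65,0,0,0]

```text
time_s: 28.72
tcp_pos: [0.5386, -0.2084, 0.2367]
eef_rot: [180.0, 0.0, -82.7]
contact_force: [0.1, -0.5, -0.1]
gripper_width: 0.0877
```

```bash
python3 st.py; python3 - <<'E'
from h import *
p,d=snap('side','s6')
cv2.imwrite('pics/s6z.png',cv2.resize(p[100:400,230:430],None,fx=2.0,fy=2.0,interpolation=cv2.INTER_CUBIC))
cv2.imwrite('pics/s6c.png',cv2.resize(p[160:260,310:400],None,fx=6,fy=6,interpolation=cv2.INTER_CUBIC))
h=cv2.cvtColor(p,cv2.COLOR_BGR2HSV); m=cv2.inRange(h,(15,110,80),(35,255,255))
n,l,st,ce=cv2.connectedComponentsWithStats(m)
for i in range(1,n):
    if st[i,4]>10: print(st[i],ce[i].round(1), onz('side',*ce[i],.155).round(4))
E
```

```text
[ 0.5386 -0.2084  0.2367] [ 0.09 -0.46 -0.08] [-0.01   0.118 -0.025] [ 1.7996e+02  5.0000e-02 -8.2700e+01]
[373  80  23   7  88] [385.1  82.9] [ 0.5752 -0.5401  0.155 ]
[317  87  44   7 116] [338.   89.9] [ 0.6727 -0.47    0.155 ]
[351 163   9   8  52] [355.1 166.3] [ 0.5361 -0.2014  0.155 ]
[369 212   7   7  44] [371.9 215.3] [ 0.4593 -0.0732  0.155 ]
[360 245   8   6  44] [363.2 247.4] [0.4483 0.0104 0.155 ]
[ 13 289  27  27 446] [ 26.1 302. ] [0.9142 0.3156 0.155 ]
[222 302   8   7  16] [225.4 305.8] [0.6122 0.2095 0.155 ]
```

View pics/s6c.png

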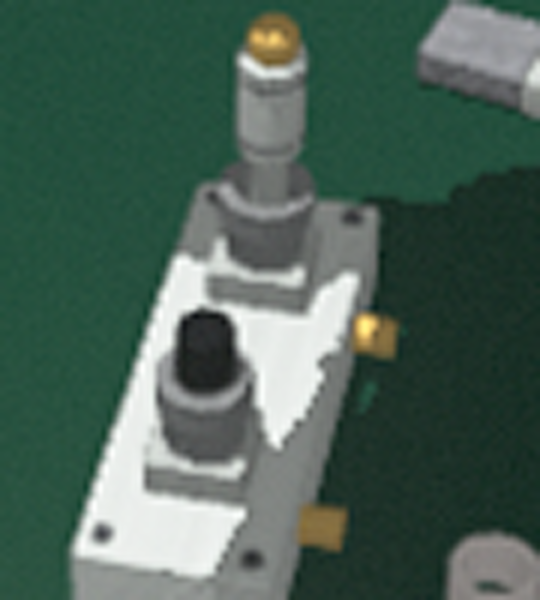

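View pics/s6z.png

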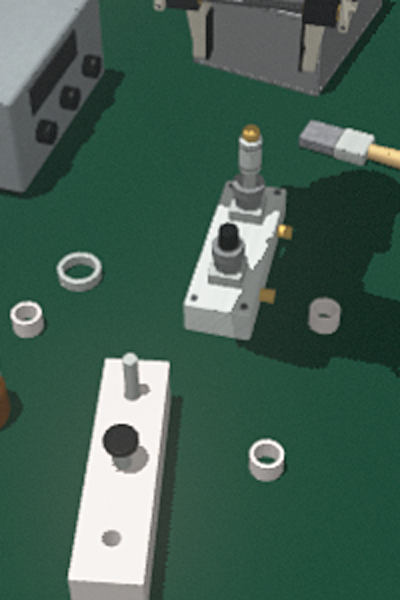

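The filter stands upright in the open coupling, with its cap at about (355,166) and its body just above the mouth. The probe, blank, cups, holder and brush have not moved. The arm is clear.

```bash
python3 -c "
from h import *
print(r.close_job())"
```

```text
the job is handed in; nothing more can be done
None
```

I took the purge filter from the outermost rack hole and pushed it past the pawl to the stop in the open coupling. I then tug-tested it, lowered it, released it and handed the job in. No verdict is reported.

- **Push:** The pawl was felt at about 13 mm above the stop, at about 4 N in the readings between steps, just below the expected 5–15 N. The filter met a solid stop where the nose was predicted to be home (TCP height about 0.106 m), and I pressed it to about 14 N.
- **Tug:** The pawl caught about 5 mm above the stop. While I settled the pull, it crept up briefly to about 16 N net before I eased it back. It then held at about 12–13 N for over 1 s, and at about 11 N for a further 1.25 s. These figures are the wrist reading less about 1.4 N for the filter's weight, so the force on the pawl itself may differ a little.
- **Release:** I lowered the filter to about 1 mm above the stop and opened the gripper, and the arm withdrew without contact, with wrist force near zero.
- **Last picture (side view):** The filter stands upright in the coupling. The probe, blank, cups, holder and brush look unmoved. The jar is only partly in the crop I viewed, so I did not check it fully.
- **Position check:** Before insertion the two camera estimates of the mouth differed by about 3 mm in x. The side-force reading settled this during insertion, at (0.539, -0.208).

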